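# Clear and hold open the pump module's service flap

### The job

A pressure gauge has been left on the shut service flap of the white pump module: first move it, without dropping it, into the empty one of the two grey trays and leave it there flat on its back, dial up. Then raise the flap to 60 degrees from shut so that the inside can be inspected, and finish while still holding it there with the fingers, since it has no stay and would fall shut. Leave the other loose things where they are.

Things in the scene. Friction and masses are not known exactly. Their poses are not given: they have to be found in the camera images.
- casing: White pump module, a box 300 x 300 mm, 120 mm high, fixed on the bench. Origin: centre of its underside; x points from the front (handle side, nearer the robot) to the back, y left, z up. The top of its front 180 mm (x -150 to +30 mm) is the service flap, flush with the fixed rear top (z 120 mm). Round black ports in the front face, two copper pipes at the back.
- flap (a joint): Angle of the service flap in rad: 0 shut (level), grows as its front edge rises; 60 degrees = 1.047; end stop at 1.45. Not latched, no spring, no stay: its weight (about 0.45 kg; 300 wide x 180 x 6 mm) makes it fall shut from every angle.
- flap_handle (a point): Middle of the handle bar: a steel loop of 12 mm round bar standing straight out from the flap's front edge, in its plane. The bar runs 120 mm along casing y between the loop's arms, its axis 45 mm ahead of the flap's edge, 225 mm from the hinge, 117 mm above the bench when shut, only bench and spanner below. Shut: casing frame (-195, 0, 117) mm. Turns with the flap.
- flap_hinge (a point): Middle of the hinge line, which runs along casing y at casing frame (30, 0, 120) mm, the far edge of the flap. Its frame turns with the flap; when shut its axes are the casing's. The handle point is at (-225, 0, -3) mm in this frame.
- gauge: Pressure gauge with a round steel case 50 mm across and 30 mm thick, white dial on top, mass about 0.14 kg, lying on its back on the flap. Origin: centre of its back (underside); z out of the dial. A brass stem sticks out of the rim along -x, to 46 mm from the centre (up to 14 mm wide).
- tray: The empty grey plastic tray, 180 (x) x 160 (y) mm outside, walls 4 mm thick and 26 mm high, floor 4 mm thick, fixed on the bench to the left or the right of the module. Origin: centre of its underside.
- fittings_tray: The other grey tray, the same size, full of copper elbows and brass nuts up to 30 mm high; it stands on the other side of the module, fixed. Not to be used. Origin: centre of its underside.
- spanner: Steel spanner 180 mm long, under 20 mm high, lying crosswise on the bench in front of the module. Bystander. Origin: underside.
- tape_reel: White plastic reel ring, 54 mm across, 18 mm high, on the bench. Bystander. Origin: centre of underside.
- paste_jar: Closed jar 64 mm across, 70 mm high, on the bench. Bystander. Origin: centre of underside.
- coupling: Brass ring 36 mm across, 32 mm high, on the bench. Bystander. Origin: centre of underside.
- ball_valve: Brass ball valve with a flat steel lever, about 100 mm long, 50 mm high, on the bench. Bystander. Origin: underside of the valve body.
- cap: Round grey cap, 36 mm across, 24 mm high, standing on the fixed rear top of the module. Bystander. Origin: centre of underside.
Things that resemble listed ones, but are neither listed nor needed, are in the scene too. Leave any black look-alike of the gauge alone.

How it is judged:
On the way:
1. the gauge lies released and at rest on its back in the empty tray, while the flap is still shut (below 0.1 rad) (x of gauge in the frame of tray between -0.075 and 0.075 m and y of gauge in the frame of tray between -0.065 and 0.065 m and z of gauge in the frame of tray below 0.01 m and angle between gauge's own z axis and vertical below 0.15 rad and linear speed of gauge below 0.03 m/s and contact force between the fingers and gauge below 0.05 N and value of joint flap below 0.1 rad), for 0.2 s.
At the end, for the whole second after the job is handed in: The fingers hold the flap (contact over 0.5 N) still at 60 degrees, within 7 degrees either way (0.925 to 1.169 rad), through the last second; the gauge lies at rest flat on its back (tilt under 0.15 rad) on the floor of the empty tray (value of joint flap between 0.925 and 1.169 rad and velocity of joint flap between -0.1 and 0.1 rad/s and contact force between the fingers and flap above 0.5 N and x of gauge in the frame of tray between -0.075 and 0.075 m and y of gauge in the frame of tray between -0.065 and 0.065 m and z of gauge in the frame of tray below 0.01 m and angle between gauge's own z axis and vertical below 0.15 rad and linear speed of gauge below 0.03 m/s); the arm keeps its last pose, push and grip.
It fails at once if the gauge is dropped (moves faster than 0.9 m/s while the fingers do not touch it) (linear speed of gauge above 0.9 m/s and contact force between the fingers and gauge below 0.02 N).
It fails at once if a bystander is moved by more than 30 mm (distance of any of spanner, tape_reel, paste_jar, coupling, ball_valve, cap from where it was at the start of the episode above 0.03 m).
It also fails if it takes over 58 s, if anything falls off the work surface, if the arm or the gripper's body presses on something with over 40 N, if the wrist force passes 120 N, or if a joint passes its speed limit or range.

### The arm

A 7-joint arm with a two-finger parallel gripper is mounted at the origin on the work surface. World frame = base frame: x ahead of the robot, y to its left, z up, the work surface at z = 0. Lengths are in m, angles in rad, forces in N, time in s.
With the tool pointing down it reaches from about 0.35 to 0.9 m from the base axis. Payload 8.1 kg.
Tool frame: the origin (TCP) lies on the centre line of the jaws, within the pads' length; the fingertips stand 22 mm ahead of it and the grasp point (between the pads) lies 3 mm ahead of it; z points along the fingers, x is the direction in which the jaws open and shut, and the axes are right-handed (so a half turn about z gives the same grasp; the last joint's range is limited). The gripper opens to 92 mm and grips with 3 to 60 N. Pads are 19 mm wide; open, the fingers measure 130 mm over their backs; the gripper's body (75 mm by 190 mm) begins 47 mm behind the grasp point.
Start: joints at [-1.402, 0.434, 0.025, 1.573, -0.012, 1.134, -0.075], TCP at [0.168, 0.602, 0.249] pointing down, gripper open.
Joint ranges: [-2.62, 2.62], [-0.44, 2.09], [-1.27, 1.32], [0.08, 2.57], [-1.32, 4.46], [0.12, 2], [-2.74, 2.74]. Speed limits (rad/s): [2.22, 2.22, 3.01, 3.01, 3.14, 3.14, 3.14].

### API

Orientations are given as a unit quaternion [x, y, z, w].
In Python, from cell import * gives the robot as it stands. The module is installed in compiled form; this text tells all that it offers.
- The arm moves only by the shell command python3 -m inch 'ROWS'. ROWS is text: rows parted by semicolons, each of 5 numbers parted by spaces: the shift along the tool's x, y, z in cm, then the turn about the tool's z in degrees, then the finger opening in cm, from 0 to 9.18. In form: tx ty tz yaw jaw; .... A call has exactly 5 rows; each row shifts and turns the commanded pose from where the row before left it, along the tool's axes as they then stand; what a row does not reach is not made up. A row lasts 1/10 s, in which the tool goes at most 50 mm and 8.59 degrees, less where a joint would pass 70% of its speed; a pose out of reach is approached as far as the arm can. A call is refused whole if a number of a shift passes 5 or a number of a turn 8.59, either way. A call with a gripper value outside its range is refused whole. The fingers move at their own pace and stop on an object; the grip force is fixed at half the most. Time passes only in rows, so rows that do not move let the fingers close, or fill a call up. It gives the time, the measured TCP pose, the force and the opening at its end, in the units of the state.
- sense(): the state, without advancing time (a new reading comes with each control period).
- get_image(name): name is "scene" or "side" or "wrist"; returns a dict with "frame" (480x640x3 uint8, red, green, blue), "z_map" (480x640 float32, m along the optical axis (not along the pixel's ray), 0 where there is no reading), "fx", "fy", "cx", "cy" (pixels), "world_to_cam" (4x4, takes a point from world to camera coordinates); the wrist camera has in their place "tool_from_camera" (4x4, takes a point from camera to tool coordinates, whose origin is the TCP and whose axes are the tool frame's). Camera axes: x right, y down, z forward; pixel columns grow to the right and rows downward; lengths in m; the calibration is good to about 2 mm. A picture is of the moment at which its call begins: read the wrist's pose just before it.
- finish_job(): hands the job in, once; it reports no verdict.
Trained networks look in a picture, given as the dict that the camera call returned (one of the last four; its "shot" number tells which), for a name from the list of things; names that differ only in an ending like _2 or _b are one class to them, and where a whole thing is asked for, a point or a joint stands for the part that bears it (a point fixed in the world has none). Each returns a list of dicts, best first, with "p" (0 to 1); they miss things now and then, are a little off and sometimes report something else, mostly with a low value. They report only what shows in the picture. A call takes as long as a camera call. They do not tell look-alikes from the thing itself.
- look_for(picture, query): "pixel" ([column, row] in pixels, amid what is visible of it).
- trace(picture, query): "region" (480x640 bool, what is visible of it) and "pixel" ([column, row] in pixels, amid what is visible of it).
- landmark_of(picture, query): "pixel" ([column, row] in pixels: a listed point, or the origin of a listed thing).
The state is a dict: "t": time; "joints": joint angles; "qvel": joint speeds; "joint_efforts": joint torques, N m; "eef_pos": TCP position; "orientation": TCP orientation; "force": force on the tool from outside, world axes, zero at the start; "moment": the same for the moment, N m; "grip_width": opening from 0.0 (shut) to 1.0 (fully open).
Only numpy, scipy, OpenCV 4.12 (cv2) and the standard library are available. Lean on these libraries where they do the work, as an engineer would, in place of code of your own. Each camera call takes 0.05 s, during which the arm holds its last target. There are 200 camera calls.

## Working session

There is one attempt and no reset: what is moved stays moved. The work goes in short steps, Python scripts to look and compute and a shell command to move; the robot and the scene stay as the last step left them, time stands still between calls to the robot, and variables do not carry over. Pictures are saved under pics/ and viewed, about 8 in all and at most 12, crops included, and the job is handed in when it is done.

```bash
mkdir -p pics
cat > h.py <<'E'
from cell import *
import numpy as np, cv2
from scipy.spatial.transform import Rotation as R
def T():
    s=sense(); M=np.eye(4); M[:3,:3]=R.from_quat(s['orientation']).as_matrix(); M[:3,3]=s['eef_pos']; return M
def shot(n):
    M=T(); p=get_image(n)
    p['c2w']=M@p['tool_from_camera'] if n=='wrist' else np.linalg.inv(p['world_to_cam']); return p
def pt(p,uv,r=1):
    u,v=int(round(uv[0])),int(round(uv[1])); z=p['z_map'][max(v-r,0):v+r+1,max(u-r,0):u+r+1]; z=z[z>0]
    z=np.median(z) if len(z) else np.nan
    return (p['c2w']@[(uv[0]-p['cx'])/p['fx']*z,(uv[1]-p['cy'])/p['fy']*z,z,1])[:3]
def cloud(p):
    v,u=np.mgrid[:480,:640]; z=p['z_map']
    return np.stack([(u-p['cx'])/p['fx']*z,(v-p['cy'])/p['fy']*z,z],-1)@p['c2w'][:3,:3].T+p['c2w'][:3,3]
def save(p,n): cv2.imwrite('pics/'+n+'.png',p['frame'][:,:,::-1])
E
python3 - <<'E'
from h import *
np.set_printoptions(precision=4,suppress=True)
print(sense()); print(T())
for n in ['scene','side']:
    p=shot(n); save(p,n+'0'); print(n,p['c2w'][:3,3])
    for q in ['gauge','casing','tray','fittings_tray','flap_handle','flap_hinge','spanner']:
        for d in landmark_of(p,q)[:3]: print(q,'lm',round(d['p'],2),np.round(d['pixel']),pt(p,d['pixel']))
        if q in('gauge','tray'):
            for d in trace(p,q)[:3]:
                c=cloud(p)[d['region']&(p['z_map']>0)]; print(q,'tr',round(d['p'],2),np.round(d['pixel']),np.median(c,0),np.percentile(c,2,0),np.percentile(c,98,0))
E
```

```text
{'t': 0.0, 'joints': array([-1.4016,  0.4352,  0.025 ,  1.5741, -0.0116,  1.134 , -0.0751]), 'qvel': array([-0.    , -0.0012, -0.0004,  0.0011,  0.0017,  0.0003, -0.0008]), 'joint_efforts': array([ -0.0008, -66.7876,   0.9847, -31.4441,  -0.0605,   0.0432,
         0.0002]), 'eef_pos': array([0.1677, 0.6016, 0.2479]), 'orientation': array([ 0.7964,  0.6048, -0.0006,  0.0005]), 'force': array([ 0.0378,  0.1985, -0.8899]), 'moment': array([0.0689, 0.0468, 0.0044]), 'grip_width': 0.9987707160112764}
[[ 0.2685  0.9633 -0.0003  0.1677]
 [ 0.9633 -0.2685 -0.0016  0.6016]
 [-0.0016  0.0002 -1.      0.2479]
 [ 0.      0.      0.      1.    ]]
scene [1.1961 0.3076 1.1931]
gauge lm 0.82 [317. 259.] [0.6768 0.0071 0.1539]
gauge lm 0.59 [393. 245.] [0.5389 0.1413 0.1217]
gauge tr 0.69 [316. 256.] [0.6682 0.0046 0.1513] [ 0.6383 -0.0246  0.1256] [0.6883 0.0261 0.1559]
gauge tr 0.67 [393. 237.] [0.455  0.1154 0.032 ] [0.4191 0.0932 0.0131] [0.4747 0.1379 0.0378]
gauge tr 0.66 [421. 346.] [0.7191 0.2936 0.0686] [0.6818 0.2636 0.0025] [0.7384 0.3227 0.075 ]
casing lm 0.7 [318. 297.] [0.747  0.0478 0
[... 827 characters left out ...]
1213] [0.6868 0.0322 0.1515]
gauge tr 0.49 [236. 369.] [0.7035 0.3178 0.0472] [0.6782 0.2771 0.0041] [0.7342 0.3296 0.071 ]
casing lm 0.48 [374. 236.] [0.5042 0.0032 0.1215]
tray lm 0.96 [404. 217.] [ 0.4358 -0.3244  0.0015]
tray tr 0.73 [407. 211.] [ 0.4335 -0.3641  0.0052] [ 0.347  -0.4381 -0.    ] [ 0.5232 -0.2669  0.0258]
tray tr 0.2 [271. 280.] [0.6874 0.1477 0.1175] [ 0.528  -0.1145  0.0032] [0.8627 0.1924 0.1215]
fittings_tray lm 0.86 [440. 418.] [0.396  0.3637 0.0212]
flap_handle lm 0.7 [436. 418.] [0.4022 0.3638 0.0214]
flap_handle lm 0.67 [378. 235.] [ 0.5007 -0.2302 -0.0008]
flap_hinge lm 0.78 [254. 239.] [0.734  0.0249 0.1197]
spanner lm 0.58 [416. 286.] [ 0.4179 -0.0036  0.006 ]
```

View pics/scene0.png

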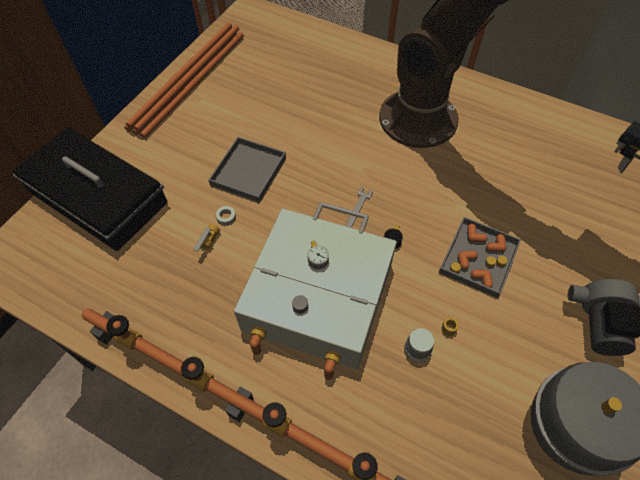

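View pics/side0.png

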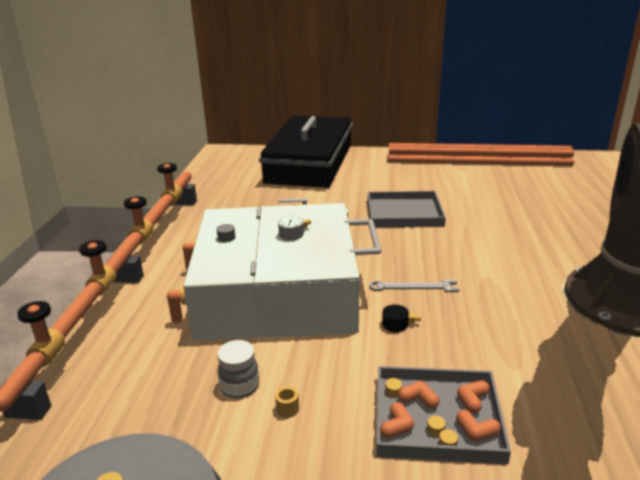

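Run:
```python
from h import *
np.set_printoptions(precision=4,suppress=True)
for n in ['scene','side']:
    p=shot(n); c=cloud(p).reshape(-1,3); c=c[p['z_map'].ravel()>0]
    m=(abs(c[:,2]-.121)<.003)&(c[:,0]>.4)&(c[:,0]<.95)&(abs(c[:,1])<.25)
    print(n,'top rect',cv2.minAreaRect((c[m][:,:2]*1000).astype(np.float32)))
    m=(c[:,2]>.100)&(c[:,2]<.128)&(c[:,0]>.38)&(c[:,0]<.53)&(abs(c[:,1])<.2)
    print('handle',[ (c[m&(abs(c[:,0]-x)<.005)].mean(0),(m&(abs(c[:,0]-x)<.005)).sum()) for x in (.43,.44,.45,.46,.47,.48,.49)])
    g=c[(c[:,2]>.147)&(c[:,2]<.162)&(abs(c[:,0]-.66)<.06)&(abs(c[:,1])<.06)]; print('gauge top',cv2.minEnclosingCircle((g[:,:2]*1000).astype(np.float32)),g.mean(0))
    g=c[(c[:,2]>.126)&(c[:,2]<.162)&(abs(c[:,0]-.66)<.08)&(abs(c[:,1])<.08)]; d=np.linalg.norm(g[:,:2]-[.663,.003],axis=1); print('stem',g[d>.033][:12], g[d>.033].mean(0))
    t=c[(c[:,2]>.018)&(c[:,2]<.032)&(c[:,0]>.32)&(c[:,0]<.56)&(c[:,1]<-.25)&(c[:,1]>-.47)]; print('tray rim',cv2.minAreaRect((t[:,:2]*1000).astype(np.float32)))
```

```text
scene top rect ((671.336181640625, 14.712142944335938), (352.8850402832031, 300.2560729980469), 9.543874740600586)
handle [(array([nan, nan, nan]), np.int64(0)), (array([nan, nan, nan]), np.int64(0)), (array([nan, nan, nan]), np.int64(0)), (array([nan, nan, nan]), np.int64(0)), (array([nan, nan, nan]), np.int64(0)), (array([nan, nan, nan]), np.int64(0)), (array([0.4923, 0.0381, 0.1231]), np.int64(14))]
gauge top ((661.7764892578125, -2.1972742080688477), 30.24647331237793) [0.6647 0.0026 0.1523]
stem [[ 0.59   -0.066   0.1286]
 [ 0.5805 -0.0516  0.1262]
 [ 0.6014 -0.0709  0.1268]
 [ 0.5815 -0.0287  0.1262]
 [ 0.5818 -0.0229  0.1264]
 [ 0.6001 -0.0436  0.127 ]
 [ 0.5872 -0.0062  0.128 ]
 [ 0.6202 -0.0575  0.1262]
 [ 0.6296 -0.0689  0.1261]
 [ 0.6216 -0.0511  0.1284]
 [ 0.6343 -0.0689  0.1282]
 [ 0.6196 -0.0384  0.1261]] [ 0.6539 -0.0079  0.1298]
tray rim ((435.697509765625, -359.2271728515625), (186.6146697998047, 165.65316772460938), 5.717824459075928)
side top rect ((671.5582275390625, 20.6668701171875), (348.8384704589844, 304.00933837890625), 9.411176681518555)
handle [(array([nan
[... 204 characters left out ...]
n]), np.int64(0)), (array([0.4928, 0.0496, 0.1184]), np.int64(22))]
gauge top ((666.522216796875, 6.071016788482666), 27.835237503051758) [0.665  0.0088 0.1497]
stem [[ 0.635  -0.0258  0.14  ]
 [ 0.6333 -0.028   0.139 ]
 [ 0.6407 -0.0236  0.1387]
 [ 0.6383 -0.0208  0.1402]
 [ 0.6368 -0.0244  0.1385]
 [ 0.6347 -0.0231  0.1392]
 [ 0.6329 -0.0246  0.1385]
 [ 0.631  -0.0255  0.1381]
 [ 0.6358 -0.0172  0.1399]
 [ 0.6342 -0.0195  0.1388]
 [ 0.6323 -0.0202  0.1385]
 [ 0.6303 -0.02    0.1387]] [ 0.6341 -0.0215  0.1363]
tray rim ((436.40240478515625, -352.8206787109375), (180.95599365234375, 172.92759704589844), 5.622078895568848)<stdin>:8: RuntimeWarning: Mean of empty slice.
  ret = um.true_divide(
```

The scene and side views show the white gauge on the flap (scene 317,256; stem toward front-right), the empty tray at scene (247,170) on the right, the black look-alike on the bench at (393,237), and the handle at (342,212). The spanner lies below the handle. First I yaw the tool so the jaws close across the stem.

```bash
python3 -m inch '0 0 0 8.5 9.18; 0 0 0 8.5 9.18; 0 0 0 8.5 9.18; 0 0 0 8.5 9.18; 0 0 0 8.5 9.18'; python3 -m inch '0 0 0 8.5 9.18; 0 0 0 8.5 9.18; 0 0 0 8.5 9.18; 0 0 0 8.5 9.18; 0 0 0 8.5 9.18'; python3 -m inch '0 0 0 8.5 9.18; 0 0 0 8.5 9.18; 0 0 0 8.5 9.18; 0 0 0 8.5 9.18; 0 0 0 8.5 9.18'
cat >> h.py <<'E'
def go(x,y,z):
    M=T(); print('pos',M[:3,3].round(4),'jaw deg',np.degrees(np.arctan2(M[1,0],M[0,0])).round(1),'tilt',np.degrees(np.arccos(-M[2,2])).round(2),'shift cm',(M[:3,:3].T@(np.array([x,y,z])-M[:3,3])*100).round(2))
E
python3 -c "
from h import *
go(.62,0.01,.30);print(sense()['joints'],sense()['t'])"
```

```text
t: 1.6
eef_pos: [0.1678, 0.6021, 0.2488]
orientation: [0.962, 0.272, 0.0, -0.0]
force: [0.5, 0.2, 0.7]
grip_width: 1.003
t: 2.1
eef_pos: [0.1677, 0.6021, 0.2487]
orientation: [0.995, -0.095, -0.0, -0.0]
force: [0.3, 0.2, 0.1]
grip_width: 1.001
t: 2.6
eef_pos: [0.1677, 0.6021, 0.2488]
orientation: [0.893, -0.449, -0.0, -0.0]
force: [-0.8, 0.4, -0.0]
grip_width: 1.002
pos [0.1677 0.6021 0.2488] jaw deg -53.4 tilt 0.01 shift cm [74.5  -1.03 -5.14]
[-1.75030824  0.46546295  0.54517288  1.60484307 -0.25873229  1.14385496
 -2.07687341] 2.6
```

```bash
python3 -m inch '4.9 0 -0.3 0 9.18; 4.9 0 -0.3 0 9.18; 4.9 0 -0.3 0 9.18; 4.9 0 -0.3 0 9.18; 4.9 0 -0.3 0 9.18'; python3 -m inch '4.9 0 -0.3 0 9.18; 4.9 0 -0.3 0 9.18; 4.9 0 -0.3 0 9.18; 4.9 0 -0.3 0 9.18; 4.9 0 -0.3 0 9.18'; python3 -m inch '4.9 0 -0.3 0 9.18; 4.9 0 -0.3 0 9.18; 4.9 0 -0.3 0 9.18; 4.9 0 -0.3 0 9.18; 4.0 0 -0.3 0 9.18'
python3 - <<'E'
from h import *
np.set_printoptions(precision=4,suppress=True)
go(.66,.005,.3); print(sense()['joints'])
p=shot('wrist'); save(p,'w1'); c=cloud(p)
for d in trace(p,'gauge')[:3]:
    r=d['region']&(p['z_map']>0); k=c[r]; k=k[k[:,2]>.145]; print(d['p'],d['pixel'])
    if len(k)>20: print('top',cv2.minEnclosingCircle((k[:,:2]*1000).astype(np.float32)),np.median(k[:,2])); k=c[r]; d2=np.linalg.norm(k[:,:2]-[.665,.005],axis=1); s=k[(d2>.034)&(k[:,2]>.127)]; print('stem',len(s),s.mean(0) if len(s) else 0)
for d in landmark_of(p,'flap_handle')[:2]: print('h',d['p'],d['pixel'],pt(p,d['pixel']))
E
```

```text
t: 3.1
eef_pos: [0.3159, 0.4046, 0.2641]
orientation: [0.895, -0.447, -0.0, -0.0]
force: [1.3, 0.9, -0.3]
grip_width: 1.004
t: 3.6
eef_pos: [0.463, 0.2087, 0.2792]
orientation: [0.895, -0.447, -0.0, -0.001]
force: [0.3, 0.8, 0.2]
grip_width: 1.001
t: 4.1
eef_pos: [0.6052, 0.0191, 0.294]
orientation: [0.894, -0.447, 0.0, 0.0]
force: [-0.4, 0.3, 0.6]
grip_width: 0.997
pos [0.6052 0.0191 0.294 ] jaw deg -53.1 tilt 0.04 shift cm [ 4.41 -3.54 -0.6 ]
[-0.644   0.4348  0.776   1.6012 -0.3174  1.2358 -0.7368]
0.91 [381.0, 184.9]
top ((663.0272216796875, 5.006989002227783), 24.99921226501465) 0.14979950086240246
stem 268 [ 0.6349 -0.0219  0.1391]
0.71 [158.2, 257.5]
0.35 [465.7, 17.2]
```

View pics/w1.png

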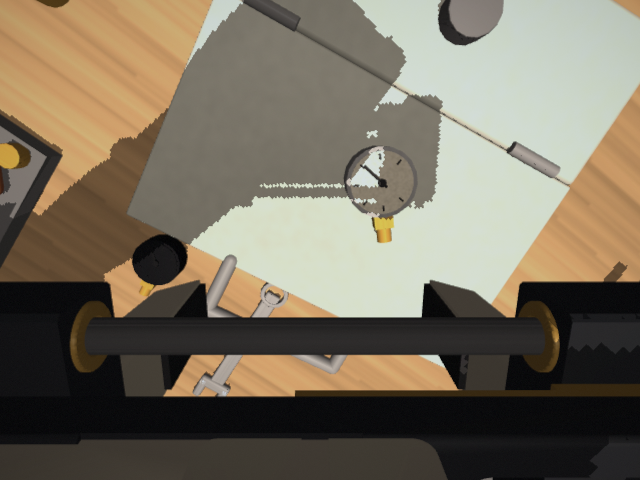

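The wrist view shows the gauge dial at (381,184), stem toward (383,230), handle bar at the lower left-centre, and nothing close to the fingers. The top measures 0.150 with a 25 mm radius, as expected.

```bash
python3 -m inch '2.3 -1.9 0 0 9.18; 2.3 -1.9 2 0 9.18; 0 0 3.5 0 9.18; 0 0 3.5 0 9.18; 0 0 0 0 9.18'; python3 -c "
from h import *
go(.663,.005,.147);p=shot('wrist');c=cloud(p)
k=c[(abs(c[...,2]-.150)<.004)&(np.hypot(c[...,0]-.663,c[...,1]-.005)<.04)];print(cv2.minEnclosingCircle((k[:,:2]*1000).astype(np.float32)),len(k))"
```

```text
t: 4.75
eef_pos: [0.6589, 0.01, 0.1989]
orientation: [0.895, -0.446, -0.004, 0.002]
force: [-0.7, 1.7, 0.3]
grip_width: 0.998
pos [0.6589 0.01   0.1989] jaw deg -53.0 tilt 0.49 shift cm [ 0.68 -0.06  5.19]
((663.080810546875, 4.852390766143799), 25.175973892211914) 7314
```

```bash
python3 -m inch '0 0 0 0 9.18; 0 0 1 0 9.18; 0 0 1.4 0 9.18; 0 0 1.4 0 9.18; 0 0 0 0 9.18';python3 -c "
from h import *
go(.663,.005,.147)"
```

```text
t: 5.3
eef_pos: [0.6605, 0.0081, 0.1632]
orientation: [0.895, -0.447, -0.002, 0.001]
force: [0.4, 0.6, 1.4]
grip_width: 0.999
pos [0.6605 0.0081 0.1632] jaw deg -53.1 tilt 0.22 shift cm [ 0.4  -0.02  1.62]
```

```bash
python3 -m inch '0.35 0 0.5 0 9.18; 0 0 0.6 0 9.18; 0 0 0.35 0 9.18; 0 0 0 0 9.18; 0 0 0 0 9.18';python3 -c "
from h import *
go(.663,.005,.147)"
```

```text
t: 5.8
eef_pos: [0.6641, 0.0049, 0.1513]
orientation: [0.895, -0.447, 0.0, -0.0]
force: [-0.1, 0.1, 0.2]
grip_width: 1.001
pos [0.6641 0.0049 0.1513] jaw deg -53.1 tilt 0.01 shift cm [-0.08  0.08  0.43]
```

```bash
python3 -m inch '0 0 0.4 0 9.18; 0 0 0 0 9.18; 0 0 0 0 3; 0 0 0 0 3; 0 0 0 0 3';python3 -m inch '0 0 0 0 3; 0 0 0 0 3; 0 0 0 0 3; 0 0 -0.5 0 3; 0 0 -1 0 3'; python3 -c "
from h import *
go(.663,.005,.28)"
```

```text
t: 6.3
eef_pos: [0.6641, 0.0049, 0.1473]
orientation: [0.895, -0.447, 0.0, -0.0]
force: [-1.4, -0.6, -0.0]
grip_width: 0.789
t: 6.8
eef_pos: [0.6635, 0.005, 0.162]
orientation: [0.895, -0.447, -0.001, 0.0]
force: [0.3, 0.3, -2.2]
grip_width: 0.538
pos [0.6635 0.005  0.162 ] jaw deg -53.1 tilt 0.1 shift cm [ -0.04   0.06 -11.8 ]
```

```bash
python3 -m inch '0 0 -2 0 3; 0 0 -3 0 3; 0.75 2 -2 0 3; 1.5 4 0 0 3; 1.5 4 0 0 3'; python3 -m inch '1.5 4 0 0 3; 1.5 4 0 0 3; 1.5 4 0 0 3; 1.5 4 0 0 3; 1.5 4 0 0 3';python3 -m inch '1.5 4 0 0 3; 1.5 4 0 0 3; 1.0 2.5 0 0 3; 0 0 0 0 3; 0 0 0 0 3'; python3 -c "
from h import *
go(.436,-.356,.20)
p=shot('wrist');save(p,'w2');c=cloud(p);print(sense()['grip_width'],sense()['joints'])
for n in ('scene','wrist'):
  p=shot(n);c=cloud(p)
  t=c[(c[...,2]>.020)&(c[...,2]<.030)&(c[...,0]>.32)&(c[...,0]<.56)&(c[...,1]<-.24)&(c[...,1]>-.47)];print(cv2.minAreaRect((t[:,:2]*1000).astype(np.float32)))
  for d in landmark_of(p,'tray')[:2]: print(d['p'],pt(p,d['pixel']))
"
```

```text
t: 7.3
eef_pos: [0.6067, -0.0858, 0.2337]
orientation: [0.895, -0.446, 0.001, -0.0]
force: [-0.6, -0.9, -1.0]
grip_width: 0.534
t: 7.8
eef_pos: [0.4908, -0.2667, 0.2332]
orientation: [0.895, -0.447, 0.001, -0.0]
force: [0.4, -1.0, 0.1]
grip_width: 0.536
t: 8.3
eef_pos: [0.4316, -0.3608, 0.2329]
orientation: [0.894, -0.448, 0.0, -0.0]
force: [-0.1, 1.0, -1.8]
grip_width: 0.534
pos [ 0.4316 -0.3608  0.2329] jaw deg -53.2 tilt 0.05 shift cm [-0.13 -0.64  3.29]
0.5317736047458312 [ 0.03418953  0.41729823  0.79185106  1.7949235  -0.33620558  1.06922029
  0.02145447]
((434.27374267578125, -358.87548828125), (187.693603515625, 164.5916290283203), 5.689840793609619)
0.71 [ 0.44308826 -0.35850997  0.00822585]
0.59 [0.63688916 0.3407734  0.03044731]
((434.37677001953125, -355.4781799316406), (180.35848999023438, 160.849609375), 5.643388748168945)
0.67 [ 0.43398434 -0.35442833  0.00297515]
```

View pics/w2.png

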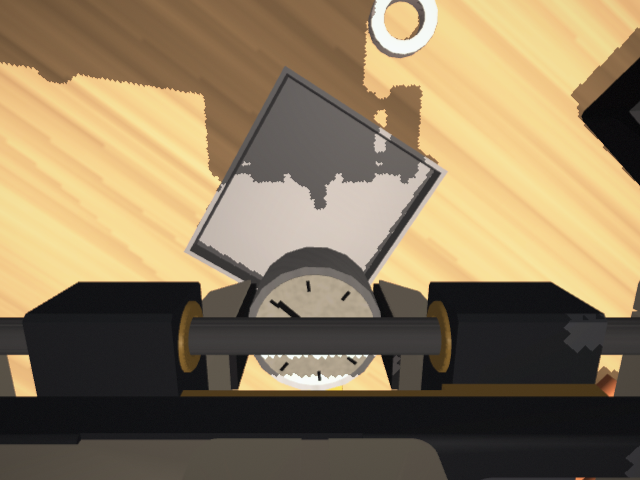

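The wrist view shows the gauge gripped with its dial up (315,315), and the empty tray below. The tray measures 180 x 161 mm, centred at (0.434, -0.3555). I lower it now.

```bash
python3 -m inch '0 -0.4 2 0 3; 0 0 4 0 3; 0 0 4 0 3; 0 0 4 0 3; 0 0 2.5 0 3'; python3 -m inch '0 0 1.4 0 3; 0 0 0.7 0 3; 0 0 0 0 3; 0 0 0 0 3; 0 0 0 0 3'; python3 -c "
from h import *
go(.434,-.3555,.031)"
```

```text
t: 9.05
eef_pos: [0.4348, -0.3562, 0.0645]
orientation: [0.895, -0.446, -0.001, -0.0]
force: [0.4, -0.4, -0.9]
grip_width: 0.537
t: 9.55
eef_pos: [0.4358, -0.3584, 0.0474]
orientation: [0.895, -0.447, 0.001, 0.0]
force: [-0.1, -0.6, -0.6]
grip_width: 0.536
pos [ 0.4358 -0.3584  0.0474] jaw deg -53.1 tilt 0.12 shift cm [-0.35 -0.03  1.64]
```

```bash
python3 -m inch '0 0 0.5 0 3; 0 0 0.5 0 3; 0 0 0.3 0 3; 0 0 0 0 3; 0 0 0 0 3'; python3 -m inch '0 0 0.1 0 3; 0 0 0.1 0 3; 0 0 0.1 0 3; 0 0 0 0 3; 0 0 0 0 3'; python3 -c "
from h import *
go(.434,-.3555,.031)"
```

```text
t: 10.05
eef_pos: [0.435, -0.3579, 0.0331]
orientation: [0.895, -0.447, -0.0, -0.0]
force: [-0.4, -0.1, -1.1]
grip_width: 0.531
t: 10.55
eef_pos: [0.4352, -0.358, 0.0312]
orientation: [0.895, -0.447, 0.0, -0.0]
force: [-1.8, 3.5, 12.1]
grip_width: 0.537
pos [ 0.4352 -0.358   0.0312] jaw deg -53.1 tilt 0.06 shift cm [-0.27 -0.06  0.02]
```

```bash
python3 -m inch '0 0 -0.05 0 7.5; 0 0 0 0 7.5; 0 0 0 0 7.5; 0 0 0 0 7.5; 0 0 0 0 7.5'; python3 -m inch '0 0 0 0 7.5; 0 0 -1 0 7.5; 0 0 -2.5 0 7.5; 0 0 -4 0 7.5; 0 0 -5 0 7.5'; python3 -m inch '0 0 -5 0 9.18; 0 0 -5 0 9.18; 0 0 -2 0 9.18; 0 0 0 0 9.18; 0 0 0 0 9.18'; python3 -c "
from h import *
go(.434,-.3555,.25);p=shot('wrist');save(p,'w3');c=cloud(p)
k=c[(c[...,2]>.030)&(c[...,2]<.04)&(np.hypot(c[...,0]-.435,c[...,1]+.358)<.05)];print(cv2.minEnclosingCircle((k[:,:2]*1000).astype(np.float32)),len(k),np.percentile(k[:,2],[2,50,98]))
print(sense()['joints'])"
```

```text
t: 11.05
eef_pos: [0.4351, -0.3579, 0.0306]
orientation: [0.895, -0.447, -0.0, 0.0]
force: [0.7, 0.3, -0.5]
grip_width: 0.812
t: 11.55
eef_pos: [0.4341, -0.3572, 0.1565]
orientation: [0.895, -0.447, -0.002, 0.0]
force: [1.6, 0.1, 0.8]
grip_width: 0.814
t: 12.05
eef_pos: [0.4349, -0.3576, 0.276]
orientation: [0.895, -0.447, 0.0, -0.0]
force: [-0.3, 0.7, -0.9]
grip_width: 0.999
pos [ 0.4349 -0.3576  0.276 ] jaw deg -53.1 tilt 0.05 shift cm [-0.23 -0.05  2.6 ]
((433.90447998046875, -357.3709716796875), 25.16636848449707) 2082 [0.03188309 0.03380261 0.03549283]
[-1.40993657e-03  3.79727737e-01  8.26828467e-01  1.73543496e+00
 -3.02151004e-01  1.16067770e+00 -1.38014659e-02]
```

View pics/w3.png

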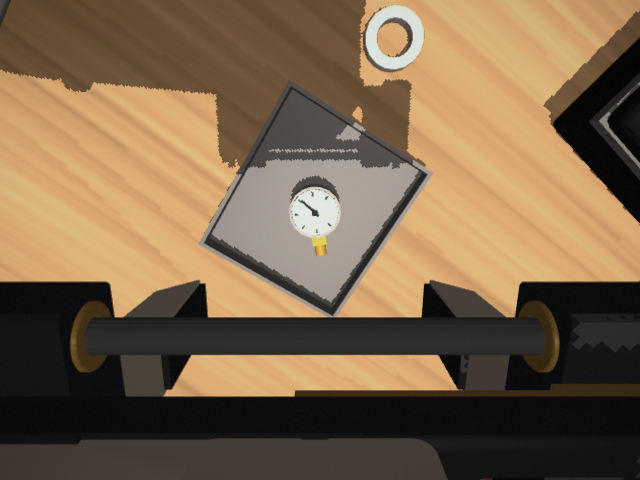

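The gauge stands released, dial up, at (434, -357) mm with its top at 34 mm. In the picture it is at (315,212), central in the tray. Next I turn and go to the handle.

```bash
python3 -m inch '0 0 0 -7.8 9.18; 0 0 0 -7.8 9.18; 0 0 0 -7.8 9.18; 0 0 0 -7.8 9.18; 0 0 0 -7.8 9.18'; python3 -m inch '0 0 0 -7.8 9.18; 0 0 0 -7.8 9.18; 0 0 0 -7.8 9.18; 2 -3.8 0 0 9.18; 2 -3.8 0 0 9.18';python3 -m inch '2 -3.8 0 0 9.18; 2 -3.8 0 0 9.18; 2 -3.8 0 0 9.18; 0 0 0 0 9.18; 0 0 0 0 9.18'
python3 - <<'E'
from h import *
np.set_printoptions(precision=4,suppress=True)
go(.504,-.0105,.25); p=shot('wrist'); save(p,'w4'); c=cloud(p); print(sense()['joints'])
for d in landmark_of(p,'flap_handle')[:2]: print('h',d['p'],d['pixel'],pt(p,d['pixel'],0))
C=np.array([.696,.0217]); a=np.radians(9.5); ax=np.array([np.cos(a),np.sin(a)]); ay=np.array([-ax[1],ax[0]])
L=np.stack([(c[...,:2]-C)@ax,(c[...,:2]-C)@ay,c[...,2]],-1)
m=(L[...,2]>.11)&(L[...,2]<.13)&(L[...,0]<-.165)&(L[...,0]>-.24)&(abs(L[...,1])<.045)
print('bar in guessed casing frame',m.sum(),np.percentile(L[m],[2,50,98],axis=0), 'slope',np.polyfit(L[m][:,1],L[m][:,0],1))
m=(L[...,2]>.115)&(L[...,2]<.13)&(L[...,0]<.0)&(L[...,0]>-.165); print('flap front',np.percentile(L[m],[.5,50,99.5],axis=0))
E
```

```text
t: 12.6
eef_pos: [0.4343, -0.3573, 0.274]
orientation: [0.993, -0.12, -0.002, -0.001]
force: [1.1, -0.1, 0.0]
grip_width: 0.999
t: 13.1
eef_pos: [0.4609, -0.2764, 0.2741]
orientation: [0.997, 0.079, -0.001, -0.0]
force: [2.1, 0.1, 0.5]
grip_width: 0.998
t: 13.6
eef_pos: [0.5025, -0.153, 0.2743]
orientation: [0.997, 0.083, -0.001, -0.0]
force: [0.3, -0.6, -0.7]
grip_width: 0.998
pos [ 0.5025 -0.153   0.2743] jaw deg 9.5 tilt 0.17 shift cm [  2.5  -14.03   2.43]
[-0.1879  0.259   0.4859  1.8048 -0.1328  1.1125  0.5062]
h 0.94 [357.4, 26.0] [ 0.5053 -0.011   0.1225]
bar in guessed casing frame 1761 [[-0.2019 -0.0436  0.1173]
 [-0.1966 -0.0136  0.1212]
 [-0.1905  0.0138  0.1233]] slope [ 0.0028 -0.1964]
flap front [[-0.1539 -0.1475  0.1172]
 [-0.0775 -0.0585  0.1193]
 [-0.0012  0.0148  0.1215]]
```

View pics/w4.png

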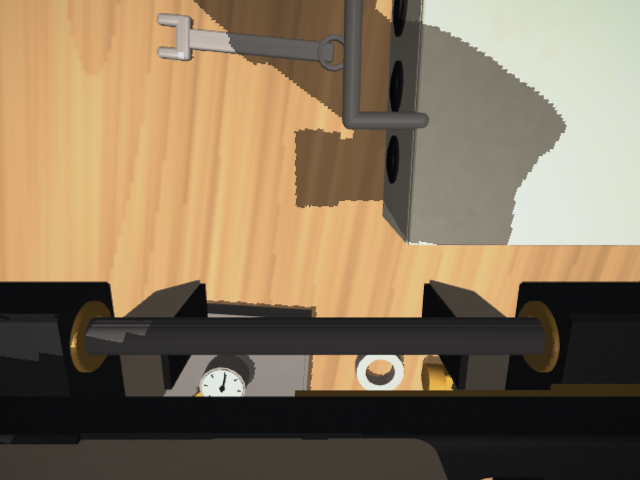

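The wrist view shows the handle loop at (352,60) with the bar running along casing y. The depth puts the bar at (0.503, -0.011), top 0.123, and the landmark agrees within 3 mm. I approach with the jaws partly closed so that the rear finger clears the flap edge.

```bash
python3 -m inch '0.6 -3.5 0 0 3.2; 0.6 -3.5 1 0 3.2; 0.6 -3.5 2 0 3.2; 0.6 -3.5 2 0 3.2; 0 0 2 0 3.2';python3 -m inch '0 0 0 0 3.2; 0 0 0 0 3.2; 0 0 0 0 3.2; 0 0 0 0 3.2; 0 0 0 0 3.2'; python3 -c "
from h import *
go(.503,-.011,.120);print(sense()['grip_width'])"
```

```text
t: 14.2
eef_pos: [0.5038, -0.0085, 0.2046]
orientation: [0.997, 0.083, -0.0, -0.001]
force: [-0.0, 0.1, 0.8]
grip_width: 0.614
t: 14.7
eef_pos: [0.5044, -0.0128, 0.2065]
orientation: [0.997, 0.081, 0.001, -0.0]
force: [0.3, 0.3, -0.4]
grip_width: 0.347
pos [ 0.5044 -0.0128  0.2065] jaw deg 9.3 tilt 0.07 shift cm [-0.12 -0.2   8.64]
0.34701218969403896
```

```bash
python3 -m inch '-0.1 -0.2 1.5 0 3.2; 0 0 2 0 3.2; 0 0 1.5 0 3.2; 0 0 0.5 0 3.2; 0 0 0 0 3.2'; python3 -c "
from h import *
go(.503,-.011,.120);p=shot('side');save(p,'s5');p['frame']=p['frame'][150:350,250:500];p['frame']=cv2.resize(p['frame'],None,fx=3,fy=3);save(p,'s5c')"
```

```text
t: 15.2
eef_pos: [0.5025, -0.0105, 0.1506]
orientation: [0.997, 0.081, -0.0, 0.0]
force: [0.1, 0.8, -0.4]
grip_width: 0.345
pos [ 0.5025 -0.0105  0.1506] jaw deg 9.3 tilt 0.05 shift cm [0.04 0.05 3.06]
```

View pics/s5c.png

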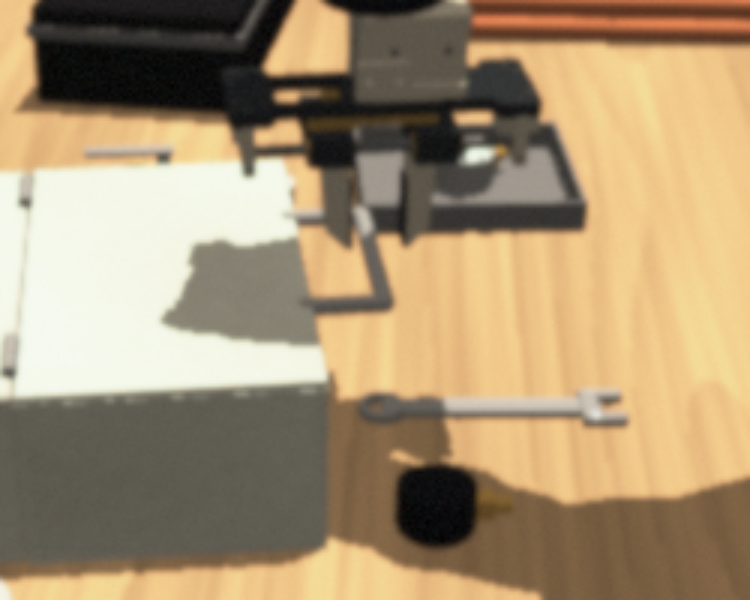

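```bash
python3 -c "
from h import *
p=shot('side');c=cloud(p);M=np.linalg.inv(T())
q=c@M[:3,:3].T+M[:3,3]
k=(abs(q[...,0])<.12)&(abs(q[...,1])<.1)&(q[...,2]<.03)&(q[...,2]>-.15)&(c[...,2]>.126)
for lo in np.arange(-.11,.11,.02):
  m=k&(q[...,0]>=lo)&(q[...,0]<lo+.02)
  if m.sum()>3: i=np.argmax(np.where(m,q[...,2],-9)); print(lo.round(2),m.sum(),'lowest tool xyz',q.reshape(-1,3)[i].round(3),np.unravel_index(i,m.shape))
"
```

```text
-0.11 38 lowest tool xyz [-0.091 -0.035 -0.07 ] (np.int64(191), np.int64(428))
-0.09 377 lowest tool xyz [-0.085 -0.035 -0.042] (np.int64(205), np.int64(424))
-0.07 220 lowest tool xyz [-0.065 -0.029 -0.053] (np.int64(199), np.int64(413))
-0.05 631 lowest tool xyz [-0.032 -0.008  0.012] (np.int64(226), np.int64(392))
-0.03 833 lowest tool xyz [-0.015 -0.005  0.024] (np.int64(231), np.int64(383))
-0.01 487 lowest tool xyz [-0.01  -0.028 -0.053] (np.int64(200), np.int64(383))
0.01 676 lowest tool xyz [ 0.02  -0.011  0.023] (np.int64(233), np.int64(365))
0.03 455 lowest tool xyz [ 0.03  -0.012  0.013] (np.int64(229), np.int64(360))
0.05 189 lowest tool xyz [ 0.067 -0.028 -0.052] (np.int64(202), np.int64(341))
0.07 333 lowest tool xyz [ 0.086 -0.037 -0.044] (np.int64(209), np.int64(331))
0.09 82 lowest tool xyz [ 0.091 -0.034 -0.066] (np.int64(197), np.int64(328))
```

The fingers straddle the bar and the side housings stay 40 mm above the flap. I go down, close and test.

```bash
python3 -m inch '0 0 1 0 3.2; 0 0 1.2 0 3.2; 0 0 0.8 0 3.2; 0 0 0 0 3.2; 0 0 0 0 3.2'; python3 -m inch '0 0 0 0 0.5; 0 0 0 0 0.5; 0 0 0 0 0.5; 0 0 0 0 0.5; 0 0 0 0 0.5'; python3 -c "
from h import *
go(.503,-.011,.120);print(sense()['grip_width']*92)"
```

```text
t: 15.8
eef_pos: [0.5025, -0.0105, 0.1204]
orientation: [0.997, 0.081, -0.0, 0.0]
force: [0.4, -0.2, 0.3]
grip_width: 0.351
t: 16.3
eef_pos: [0.504, -0.0102, 0.1212]
orientation: [0.997, 0.081, 0.001, 0.0]
force: [5.7, 0.7, -2.1]
grip_width: 0.121
pos [ 0.504  -0.0102  0.1212] jaw deg 9.3 tilt 0.16 shift cm [-0.12  0.07  0.12]
11.114878186227651
```

```bash
cat >> h.py <<'E'
def flap(x0=.5035,y0=-.0105,z0=.1205):
    a=np.radians(9.5); ax=np.array([np.cos(a),np.sin(a)]); s=sense(); d=s['eef_pos']-[x0,y0,z0]
    u=d[:2]@ax; w=d[2]; th=np.arctan2(w-.003,.225-u)+.0133
    print('u,w mm',(u*1e3).round(1),(w*1e3).round(1),'theta',np.degrees(th).round(2),'radius',np.hypot(.225-u,w-.003).round(4),'force',s['force'].round(1),'grip',(s['grip_width']*92).round(1),'t',s['t'])
E
python3 -m inch '0.02 0 -1.18 0 0.5; 0.08 0 -1.17 0 0.5; 0.14 0 -1.17 0 0.5; 0.20 0 -1.16 0 0.5; 0.26 0 -1.15 0 0.5'; python3 -c "
from h import *
flap();go(.5,0,.2)"
```

```text
t: 16.8
eef_pos: [0.5113, -0.009, 0.1799]
orientation: [0.997, 0.081, 0.002, 0.0]
force: [10.3, 2.2, -6.4]
grip_width: 0.12Traceback (most recent call last):
  File "<string>", line 3, in <module>
    flap();go(.5,0,.2)
    ~~~~^^
  File "h.py", line 22, in flap
    print('u,w mm',(u*1e3).round(1),(w*1e3).round(1),'theta',np.degrees(th).round(2),'radius',np.hypot(.225-u,w-.003).round(4),'force',s['force'].round(1),'grip',(s['grip_width']*92).round(1),'t',s['t'])
                                                                                                                                                                  ^^^^^^^^^^^^^^^^^^^^^^^^^^
AttributeError: 'float' object has no attribute 'round'
```

```bash
sed -i "s/(s\['grip_width'\]\*92).round(1)/round(float(s['grip_width'])*92,1)/" h.py
python3 -m inch '0.38 0 -1.14 0 0.5; 0.42 0 -1.11 0 0.5; 0.45 0 -1.10 0 0.5; 0.5 0 -1.07 0 0.5; 0.54 0 -1.04 0 0.5'; python3 -c "
from h import *
flap();go(.5,0,.2)"
```

```text
t: 17.3
eef_pos: [0.5326, -0.0055, 0.2337]
orientation: [0.997, 0.081, 0.0, 0.0]
force: [6.0, -0.1, -7.1]
grip_width: 0.119
u,w mm 29.5 113.2 theta 30.18 radius 0.2244 force [ 6.  -0.1 -7.1] grip 10.9 t 17.3
pos [ 0.5326 -0.0055  0.2337] jaw deg 9.3 tilt 0.03 shift cm [-3.13 -1.07  3.37]
```

Tracking well at 30°, with small forces. I continue.

```bash
python3 -m inch '0.61 0 -1.01 0 0.5; 0.65 0 -0.98 0 0.5; 0.71 0 -0.95 0 0.5; 0.76 0 -0.9 0 0.5; 0.79 0 -0.87 0 0.5'; python3 -c "
from h import *
flap();go(.5,0,.2)"
```

```text
t: 17.8
eef_pos: [0.5663, -0.0, 0.2809]
orientation: [0.997, 0.081, -0.001, 0.0]
force: [-0.5, -0.8, -2.2]
grip_width: 0.117
u,w mm 63.6 160.4 theta 45.05 radius 0.2254 force [-0.5 -0.8 -2.2] grip 10.8 t 17.8
pos [ 0.5663 -0.      0.2809] jaw deg 9.3 tilt 0.16 shift cm [-6.52 -1.07  8.11]
```

```bash
python3 -m inch '0.84 0 -0.82 0 0.5; 0.89 0 -0.78 0 0.5; 0.92 0 -0.74 0 0.5; 0.96 0 -0.68 0 0.5; 1.0 0 -0.62 0 0.5';python3 -m inch '0 0 0 0 0.5; 0 0 0 0 0.5; 0 0 0 0 0.5; 0 0 0 0 0.5; 0 0 0 0 0.5'
python3 - <<'E'
from h import *
flap(); print(np.round(sense()['qvel'],3))
p=shot('side'); save(p,'s6'); 
for n in ('side','scene'):
    p=shot(n); c=cloud(p); a=np.radians(9.5); ax=np.array([np.cos(a),np.sin(a)]); ay=np.array([-ax[1],ax[0]]); d=c[...,:2]-[.696,.0217]
    u,v,z=d@ax-.03,d@ay,c[...,2]-.120
    m=(p['z_map']>0)&(abs(v)<.147)&(u<-.01)&(u>-.11)&(z>.02)&(z<.165)&(abs(v)>.05)
    if m.sum()>50:
        f=np.polyfit(u[m],z[m],1); m&=abs(z-(f[0]*u+f[1]))<.015; f=np.polyfit(z[m],u[m],1); print(n,m.sum(),'flap deg',np.degrees(np.arctan2(1,-f[0])))
    g=c[(c[...,2]>.030)&(c[...,2]<.04)&(np.hypot(c[...,0]-.435,c[...,1]+.358)<.05)]
    if len(g)>20: print('gauge',cv2.minEnclosingCircle((g[:,:2]*1000).astype(np.float32)),len(g),np.median(g[:,2]))
E
```

```text
t: 18.3
eef_pos: [0.6111, 0.0073, 0.3181]
orientation: [0.997, 0.081, -0.002, -0.0]
force: [-6.0, -1.2, 5.5]
grip_width: 0.122
t: 18.8
eef_pos: [0.6112, 0.0073, 0.318]
orientation: [0.997, 0.081, -0.001, -0.0]
force: [-5.3, -0.4, 6.4]
grip_width: 0.119
u,w mm 109.2 197.5 theta 60.0 radius 0.2264 force [-5.3 -0.4  6.4] grip 10.9 t 18.8
[ 0.002 -0.001 -0.001  0.001 -0.001  0.002  0.001]
side 1848 flap deg 59.06147244968925
gauge ((435.1180725097656, -354.06170654296875), 27.249853134155273) 152 0.033131420289431446
scene 5429 flap deg 59.69962710514893
gauge ((434.4617919921875, -363.97467041015625), 29.062917709350586) 163 0.036899979435342845
```

View pics/s6.png

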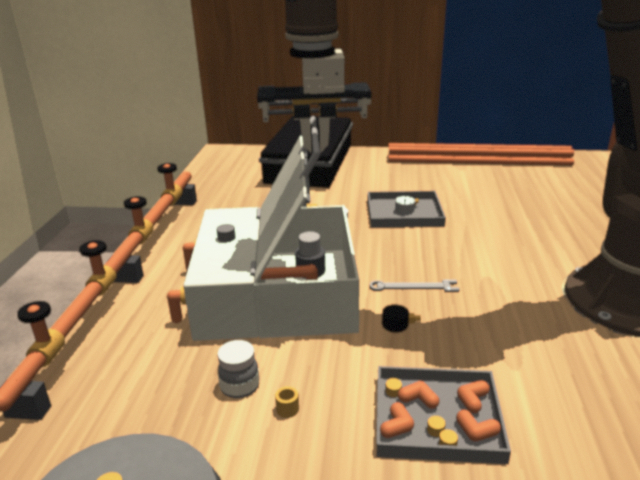

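The side view shows the flap held open by the handle at (310,140), the gauge in the tray at (405,203), and the spanner, cap and others where they were. All angle estimates are 59–60° and the arm is still, so I hand in.

```bash
python3 -c "
from h import *
flap();print(finish_job())"
```

```text
u,w mm 109.2 197.5 theta 59.99 radius 0.2264 force [-5.9 -0.6  5.7] grip 11.0 t 18.95
the job is handed in; nothing more can be done
None
```

I moved the gauge into the empty right-hand tray, then raised the flap by its handle to 60°. The job was handed in at 18.95 s with the fingers still gripping the bar; the hand-in gives no verdict.

**Gauge:** after release, with the flap still shut, the close wrist view had it flat and dial up, within 2 mm of the tray centre. Its top was at 34 mm, as it should be on the tray floor.

**Flap:** the arm's position gives 60.0°, and depth fits from the two fixed cameras give 59.1° and 59.7°. The arm was at rest with the bar gripped at 11 mm (nominal 12 mm) and about 8 N of force.

**Bystanders:** in the last side view the spanner, cap, jar, coupling and the black look-alike were where they started. The tape reel and ball valve were not clearly in that view; the arm never came near them.

**Disagreement:** the final distant views place the gauge up to 10 mm apart in y. They have few points on it, so I trust the earlier close wrist measurement. Both are well inside the tray limits.

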